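# Pack the row of housings from behind the bench clutter

### The job

The loose row of black housings on the grey board has to go into the white box: first stand the jar, the carton and the hand stamp that block it upright in the blue tray, all three, then lay the row flat on the floor of the white box in the free space beside the row already there, parallel to it. Only then stand the jar, the carton and the stamp back upright on the board, each on the same outlined place and at the same spot where it stood at the start. Do not tip anything over and leave the flask, the tape ring and the screwdriver alone.

Things in the scene. Friction and masses are not known exactly. Their poses are not given: they have to be found in the camera images.
- row: loose rigid straight row of 19 black clip housings, 190 mm long (its x), 34 mm wide (its y), 36 mm high, about 180 g; behaves as one solid bar with plain sides (the lower 30 mm are full width, the tips above it narrower); origin at the centre of its underside, z up. At the start it lies at the back of the board (+x side), a few mm behind the three standing things, so a finger does not fit between. Too long to be gripped end to end: grip it across its 34 mm width at the middle
- jar: upright round jar, white, 48 mm diameter, with a metal lid 50 mm diameter from height 58 to 74 mm (total height 74 mm), about 120 g; origin at the centre of its underside, z up
- carton: small upright closed cardboard carton, 44 x 44 mm and 70 mm high, about 120 g; origin at the centre of its underside, x and y along its sides, z up
- stamp: hand stamp standing on its face: square base 46 x 46 x 22 mm, thin neck 18 mm diameter, and on top an upright round wooden grip 32 mm diameter from height 50 to 84 mm (total 84 mm), about 120 g; origin at the centre of its underside, z up
- board: fixed grey board on the bench, 140 mm (its x) by 280 mm (its y), 6 mm thick; origin at the centre of its underside. Three white outlines of 65 mm square are centred at x = -20 mm, y = -85, 0 and +85 mm (front row, nearer the robot); the jar, the carton and the stamp stand one on each, within a few mm of its centre, which on which varies. The row lies behind them at about x = +30 mm along the board's y
- tray: fixed blue plastic tray, the side area: outside 270 mm (its x) by 100 mm (its y), 22 mm high, walls and floor 4 mm; origin at the centre of its underside. Empty at the start; three things fit side by side 85 mm apart along its x. It stands to the left or to the right of the board
- box: fixed open white carton box, outside 230 mm (its x) by 140 mm (its y), walls 24 mm high, walls and floor 3 mm thick; origin at the centre of its underside. A row of black housings like the loose one is fixed in it along x, centred at y = -48 mm (from y = -65 to -31 mm, 36 mm above the floor); the free space lies from y = -31 to +67 mm, its middle at y = +18 mm. It stands on the other side of the board than the tray
- flask: bystander: vacuum flask, 66 mm diameter, 195 mm high, standing beyond the board on the right, leave alone; origin at the centre of its underside
- tape: bystander: ring of clear plastic lying flat near the robot, 90 mm outside diameter, 24 mm high, leave alone; origin at the centre of its underside
- driver: bystander: screwdriver lying on the bench beyond the board, leave alone; its origin lies on its underside, x along its length
There are look-alikes about, which are no part of the job. What is shaped like the stamp but orange is not meant.

How it is judged:
By the outcome, as a careful person would: the job done as asked, in the order asked, and still so for the second after the job is handed in, with the robot touching nothing.
It also fails if it takes over 147 s, if anything falls off the work surface, if the arm or the gripper's body presses on something with over 40 N, if the wrist force passes 120 N, or if a joint passes its speed limit or range.

### The arm

A 6-joint arm with a two-finger parallel gripper is mounted at the origin on the work surface. World frame = base frame: x ahead of the robot, y to its left, z up, the work surface at z = 0. Lengths are in mm, angles in degrees, forces in N, time in s.
With the tool pointing down it reaches from about 300 to 850 mm from the base axis. Payload 4.2 kg.
Tool frame: the origin (TCP) lies at the very end of the fingers, on their centre line; the grasp point (between the pads) lies env.pinch_z behind it (env.pinch_z is the distance from the TCP to the grasp point, in mm); z points along the fingers, y is the line along which they close (so a half turn about z gives the same grasp; the last joint's range is limited). The gripper opens to 91 mm and grips with 3 to 60 N. Pads are 32 mm wide; open, the fingers measure 118 mm over their backs; the gripper's body (76 mm by 178 mm) begins 60 mm behind the grasp point.
Start: joints at [66.578, 18.312, 89.639, -0, 72.044, -1.146], TCP at [217.974, 532.1, 213.976] pointing down, gripper open.
Joint ranges: [-177.97, 177.97], [-48.28, 115.42], [12.27, 149.76], [-77.06, 257.06], [2.81, 150.46], [-146.56, 146.56]. Speed limits (degrees/s): [147.25, 147.25, 180, 180, 180, 180].

### API

Orientations are given as [roll, pitch, yaw] about the fixed x, y, z axes, in that order (R = Rz(yaw) Ry(pitch) Rx(roll)).
In Python, from workcell import state, vision, job_done, env gives the robot as it stands.
- The arm moves only by the tool servo_tool, never from a script. Its argument "rows" is a list of rows, each a list of 5 numbers: the shift along the tool's x, y, z scaled (see below), then the turn about the tool's z scaled (see below), then the opening, from 0 (shut) to 1 (fully open). A call has 1 to 20 rows; each row is the pose to reach, as a shift and turn from the pose commanded when the call began, along the tool's axes at that moment; what a row does not reach only later rows make up. The controller multiplies each number of a shift by 200 mm and each number of a turn by 90 degrees. A row lasts 1/12 s, in which the tool goes at most 41.7 mm and 7.16 degrees, less where a joint would pass 70% of its speed; a pose out of reach is approached as far as the arm can. A call with a number of a shift or a turn outside -1 to 1 is refused whole. A call with a gripper value outside its range is refused whole. The fingers move at their own pace and stop on an object; "force" is the grip in N (left out, the last holds). Time passes only in rows, so rows that repeat a pose let the fingers close. It gives the time, the measured TCP pose, the force, the opening and the grip force at its end, in the units of the state.
- state(): the state, without advancing time (a new reading comes with each control period).
- vision.grab_frame(name): name is "scene" or "top"; returns the picture (400x640x3 uint8, red, green, blue); there is no depth.
- vision.camera_info(name): a dict with "vertical_fov" (degrees; the focal length in pixels is half the picture's height over the tangent of half this angle, whatever the lens; pixels are square), "cx", "cy" (the principal point, pixels), "T" (4x4, takes a point from camera to world coordinates). Camera axes: x right, y up, looking along -z (the intrinsics and any distortion apply to the point x, -y, -z); pixel columns grow to the right and rows downward; lengths in mm; the calibration is good to about 2 mm. A picture is of the moment at which its call begins. camera_info takes no time and is no camera call.
- job_done(): hands the job in; it is judged then, once.
The state is a dict: "time_s": time; "qpos": joint angles; "qvel": joint speeds; "effort": joint torques, N m; "ee_pos": TCP position; "ee_rot": TCP orientation; "force": force on the tool from outside, world axes, zero at the start; "torque": the same for the moment, N m; "gripper_width": finger opening in mm; "gripper_force": force on a finger pad.
Only numpy, scipy, OpenCV 4.12 (cv2) and the standard library are available. Lean on these libraries where they do the work, as an engineer would, in place of code of your own. Each camera call takes 0.05 s, during which the arm holds its last target. There are 200 camera calls.

## Working session

There is one attempt and no reset: what is moved stays moved. The work goes in short steps, Python scripts to look and compute and a tool call to move; the robot and the scene stay as the last step left them, time stands still between calls to the robot, and variables do not carry over. Pictures are saved under pics/ and viewed, at most 14 in all, crops included, and the job is handed in when it is done.

Besides the shell and the picture viewer there is one more tool, called by a JSON object that holds its "fn" and its "kwargs". servo_tool: Moves the arm, as the interface text tells. Its arguments: {"type":"object","properties":{"rows":{"type":"array"},"force":{"type":"number"}},"required":["rows"]}

```bash
ls; mkdir -p pics; python3 - <<'E'
from workcell import state, vision, env
import cv2
s=state(); print(s); print(env.pinch_z)
for n in("scene","top"):
    i=vision.camera_info(n); print(n,i)
    cv2.imwrite(f"pics/{n}0.png",vision.grab_frame(n)[:,:,::-1])
E
```

```text
pics
{'time_s': 0.0, 'qpos': array([ 6.65783328e+01,  1.83522521e+01,  8.97061793e+01, -1.65309242e-03,
        7.20437522e+01, -1.14606380e+00]), 'qvel': array([-0.00499452, -0.13131036,  0.03793482, -0.08751647, -0.14054758,
       -0.02709491]), 'effort': array([-6.65213483e-04, -4.12455225e+01, -2.31963426e+01,  7.24799163e-02,
        4.58368845e-02, -1.40605171e-04]), 'ee_pos': array([217.7698203 , 531.62270366, 213.11569411]), 'ee_rot': array([-1.79897805e+02, -4.72450697e-04,  1.57724907e+02]), 'force': array([ 0.12815853, -0.84546261,  0.01489342]), 'torque': array([-0.01689243,  0.05835035, -0.02386022]), 'gripper_force': 0.0, 'gripper_width': 90.80009798612942}
18.8
scene {'vertical_fov': 51.60602324981822, 'cx': 319.50142742422304, 'cy': 204.0582591102028, 'T': array([[-5.72989442e-01, -7.02553705e-01,  4.22020605e-01,
         1.03572370e+03],
       [ 8.19500477e-01, -4.97494012e-01,  2.84462082e-01,
         3.08496492e+02],
       [ 1.01028345e-02,  5.08839857e-01,  8.60801913e-01,
         9.60784307e+02],
       [ 0.00000000e+00,  0.00000000e+00,  0.00000000e+00,
         1.00000000e+00]])}
top {'vertical_fov': 43.34011067952482, 'cx': 313.7748020433209, 'cy': 202.14448216886265, 'T': array([[-6.50040066e-02,  9.77793569e-01, -1.99234072e-01,
         3.21345426e+02],
       [-9.97866484e-01, -6.49103856e-02,  7.00865042e-03,
        -7.70552391e+00],
       [-6.07934715e-03,  1.99264594e-01,  9.79926866e-01,
         1.28598591e+03],
       [ 0.00000000e+00,  0.00000000e+00,  0.00000000e+00,
         1.00000000e+00]])}
```

View pics/scene0.png

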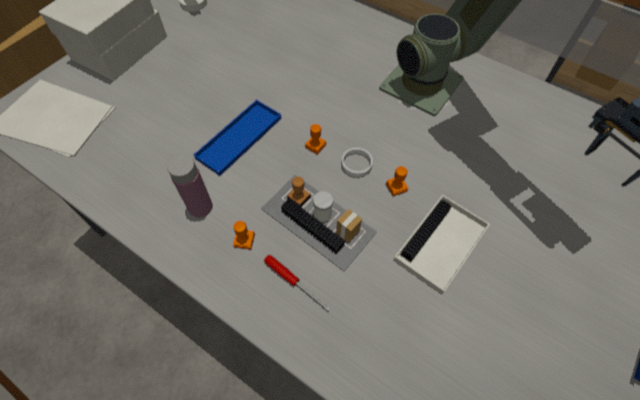

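View pics/top0.png

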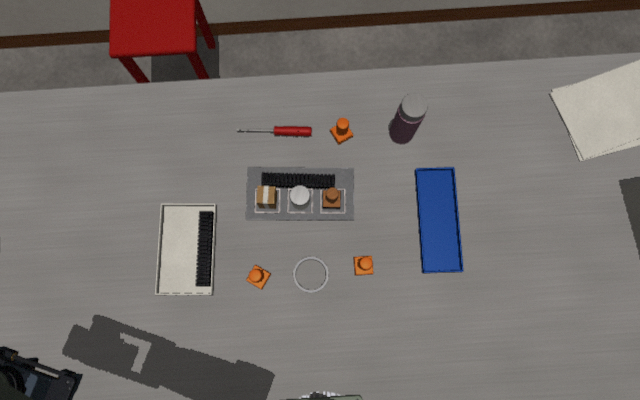

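Scene: carton (top-image 266,197), jar (300,196), stamp (331,198) on the board, the row behind at (298,181). The tray is on the right (439,220), the box on the left (186,250).

```bash
cat > h.py <<'E'
import numpy as np, cv2
from workcell import state, vision, job_done, env
def plane(n,uv,z):
    i=vision.camera_info(n); f=200/np.tan(np.radians(i["vertical_fov"])/2)
    uv=np.atleast_2d(uv).astype(float); T=i["T"]
    d=np.c_[(uv[:,0]-i["cx"])/f,-(uv[:,1]-i["cy"])/f,-np.ones(len(uv))]@T[:3,:3].T
    o=T[:3,3]; return (o+d*((z-o[2])/d[:,2])[:,None])[:,:2]
def rect(n,mask,z,box,amin=20):
    u0,v0,u1,v1=box; m=np.zeros_like(mask,np.uint8); m[v0:v1,u0:u1]=mask[v0:v1,u0:u1]
    c=max(cv2.findContours(m,cv2.RETR_EXTERNAL,cv2.CHAIN_APPROX_NONE)[0],key=cv2.contourArea)
    p=plane(n,c[:,0],z).astype(np.float32); r=cv2.minAreaRect(p)
    return r, cv2.moments(m)and p.mean(0)
E
python3 - <<'E'
from h import *
g=vision.grab_frame("top"); h=cv2.cvtColor(g,cv2.COLOR_RGB2HSV); H,S,V=[h[:,:,k].astype(int) for k in range(3)]
print("tray",rect("top",(H>100)&(H<130)&(S>150),18,(400,150,480,290)))
print("box",rect("top",(V>150)&(S<60),24,(140,195,225,305)))
print("boxrow",rect("top",V<60,36,(190,205,220,295)))
print("row",rect("top",V<60,40,(250,168,350,192)))
print("stampgrip",h[192:197,326:338:4].tolist())
print("jar",h[196,294:306:3].tolist(),"carton",h[190:202:3,260].tolist(), "board",h[172,250:256].tolist(),h[160,250].tolist())
for n,b in(("t",(235,155,365,230)),):
    c=g[b[1]:b[3],b[0]:b[2],::-1]; cv2.imwrite("pics/crop1.png",cv2.resize(c,None,fx=6,fy=6,interpolation=cv2.INTER_CUBIC))
s=vision.grab_frame("scene")[165:275,250:385,::-1]; cv2.imwrite("pics/crop2.png",cv2.resize(s,None,fx=5,fy=5,interpolation=cv2.INTER_CUBIC))
E
```

```text
tray (((515.7147216796875, -330.60955810546875), (101.84489440917969, 268.93304443359375), 87.90774536132812), array([ 513.9132 , -331.03516], dtype=float32))
box (((482.77398681640625, 314.5191345214844), (139.8388671875, 229.44573974609375), 86.2658462524414), array([482.03464, 318.77954], dtype=float32))
boxrow (((477.2268981933594, 262.2853088378906), (34.3189811706543, 182.27093505859375), 86.06952667236328), array([476.19983, 262.20273], dtype=float32))
row (((633.9823608398438, 20.17864990234375), (184.74432373046875, 38.05232620239258), 84.66483306884766), array([635.0414  ,  19.789137], dtype=float32))
stampgrip [[[13, 157, 120], [12, 155, 143], [12, 156, 134]], [[14, 155, 115], [12, 151, 147], [13, 159, 135]], [[14, 160, 113], [13, 157, 140], [13, 162, 134]], [[13, 152, 94], [13, 151, 140], [13, 153, 140]], [[13, 158, 58], [14, 160, 139], [13, 157, 146]]]
jar [[18, 7, 173], [15, 6, 175], [6, 7, 184], [12, 7, 178]] carton [[15, 123, 141], [17, 125, 139], [17, 133, 138], [17, 125, 141]] board [[165, 5, 100], [0, 5, 102], [0, 0, 102], [150, 2, 103], [0, 0, 101], [140, 8, 100]] [12, 10, 131]
```

View pics/crop1.png

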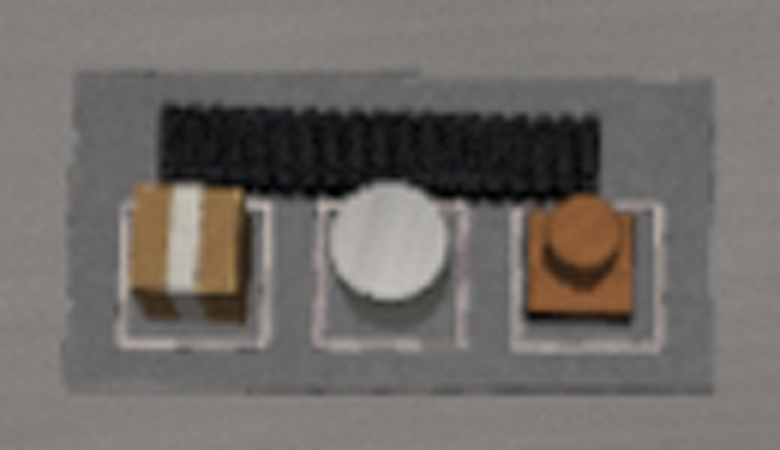

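View pics/crop2.png

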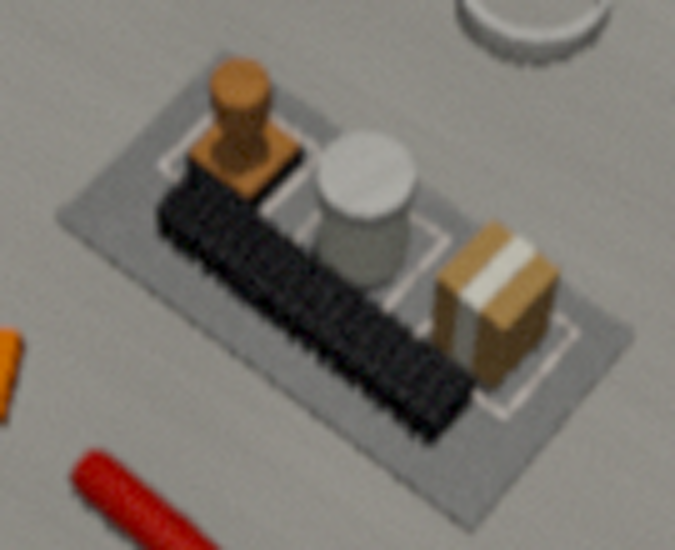

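Crop shows the top faces: carton (188,240), jar lid (389,241), stamp grip (585,231), base about (578,264), row from (162,105) to (600,118).

```bash
python3 - <<'E'
from h import *
T=lambda u,v,z: plane("top",[235+u/6,155+v/6],z)[0].round(1)
S=lambda u,v,z: plane("scene",[250+u/5,165+v/5],z)[0].round(1)
print("carton",T(188,240,76),S(496,275,76)); 
print("cart corners T",[T(*p,76) for p in((135,185),(245,190),(240,295),(132,290))]); print("S",[S(*p,76) for p in((497,222),(560,270),(502,330),(435,283))])
print("jar",T(389,241,80),S(367,175,80))
print("grip",T(585,231,90),S(241,84,90))
print("base T",[T(*p,28) for p in((528,211),(632,212),(630,316),(525,312))])
print("board T",[T(*p,6) for p in((75,72),(712,80),(714,393),(68,390))])
print("board S",[S(*p,6) for p in((60,215),(475,530),(632,335),(222,55))])
print("outl T",[T(*p,6) for p in((123,205),(270,203),(270,345),(120,345),(318,203),(466,203),(466,348),(316,346),(515,203),(662,205),(660,349),(514,349))])
print("row T",[T(*p,42) for p in((162,105),(600,115),(597,200))]," S",[S(*p,42) for p in((190,172),(160,200),(435,420),(470,380))])
E
```

```text
carton [593.  99.] [597.1 100.8]
cart corners T [array([617.6, 119.7]), array([612.5,  74.6]), array([568.6,  78.9]), array([573.6, 122.8])]
S [array([571.8,  85.1]), array([576.8, 124.8]), array([620.6, 119.4]), array([617.9,  79.1])]
jar [586.2  16.6] [588.7  18.6]
grip [582.9 -63.1] [586.4 -60.5]
base T [array([606.8, -42.3]), array([603.4, -86.6]), array([558.4, -82.3]), array([563.1, -38. ])]
board T [array([687.4, 151.2]), array([ 665.2, -127.4]), array([ 526.6, -117.1]), array([546.2, 159.7])]
board S [array([ 666.1, -125. ]), array([687.6, 153.1]), array([551.4, 160.9]), array([ 533.6, -116.3])]
outl T [array([626.2, 132.7]), array([622.8,  68.8]), array([560.1,  72. ]), array([564.4, 136.6]), array([621.4,  48. ]), array([617.1, -16.3]), array([553.2, -12.1]), array([558.4,  52.3]), array([615.7, -37.5]), array([ 610.6, -101.2]), array([547.3, -95.4]), array([551.4, -32.7])]
row T [array([660.1, 110.3]), array([643.3, -75.3]), array([606.4, -71.4])]  S [array([621. , -69.9]), array([643.4, -72.3]), array([664.5, 112.1]), array([636.8, 114.2])]
```

{"fn": "servo_tool", "kwargs": {"rows": [[-0.855,-0.43,0,0,0.73],[-0.855,-0.43,0,0,0.73],[-0.855,-0.43,0,0,0.73],[-0.855,-0.43,0,0,0.73],[-0.855,-0.43,0,0,0.73],[-0.855,-0.43,0,0,0.73],[-0.855,-0.43,0,0,0.73]]}}

```text
time_s: 0.78
ee_pos: [344.2, 386.9, 213.9]
ee_rot: [180.0, -0.0, 157.6]
force: [0.4, -0.4, 0.3]
gripper_width: 66.7
gripper_force: 0.0
```

{"fn": "servo_tool", "kwargs": {"rows": [[-0.855,-0.43,0,0,0.73],[-0.855,-0.43,0,0,0.73],[-0.855,-0.43,0,0,0.73],[-0.855,-0.43,0,0,0.73],[-0.855,-0.43,0,-0.187,0.73],[-0.855,-0.43,0,-0.187,0.73],[-0.855,-0.43,0,-0.187,0.73],[-0.855,-0.43,0,-0.187,0.73]]}}

```text
time_s: 1.45
ee_pos: [469.1, 244.2, 213.7]
ee_rot: [180.0, -0.0, 174.6]
force: [0.1, -0.2, -0.3]
gripper_width: 66.7
gripper_force: 0.0
```

```bash
cat >> h.py <<'E'
def go(x,y,z,yaw=None):
    s=state(); w=s["ee_rot"][2]; a=np.radians(w); p=s["ee_pos"]; d=np.array([x,y,z])-p
    t=0 if yaw is None else -(((yaw-w)+180)%360-180)
    dx=np.cos(a)*d[0]+np.sin(a)*d[1]; dy=np.sin(a)*d[0]-np.cos(a)*d[1]
    print("at",p.round(1),round(w,2),"tilt",s["ee_rot"][:2].round(2),"t",round(s["time_s"],1),"q6",s["qpos"][5].round(1),"w",round(s["gripper_width"],1),"-> rows",(np.array([dx,dy,-d[2]])/200).round(4),"turn",round(t/90,4))
E
python3 - <<'E'
from h import *
go(594.5,99.7,150,174.5)
print("flask top",plane("top",[413,106],195),"base",plane("top",[402,137],0))
E
```

```text
at [469.1 244.2 213.7] 174.61 tilt [ 1.7998e+02 -4.0000e-02] t 1.4 q6 -58.4 w 66.7 -> rows [-0.6919 -0.6602  0.3183] turn 0.0012
flask top [[ 753.07112646 -257.72339009]] base [[ 744.60714734 -263.92447505]]
```

{"fn": "servo_tool", "kwargs": {"rows": [[-0.69,-0.66,0.1,0,0.73],[-0.69,-0.66,0.2,0,0.73],[-0.69,-0.66,0.3,0,0.73],[-0.69,-0.66,0.318,0,0.73],[-0.69,-0.66,0.318,0,0.73],[-0.69,-0.66,0.318,0,0.73],[-0.69,-0.66,0.318,0,0.73],[-0.69,-0.66,0.318,0,0.73]]}}

```text
time_s: 2.12
ee_pos: [593.7, 100.3, 150.3]
ee_rot: [180.0, -0.0, 174.6]
force: [0.3, 0.5, 0.0]
gripper_width: 66.2
gripper_force: 0.0
```

```bash
python3 - <<'E'
from h import *
go(594.5,99.7,31,174.5)
g=vision.grab_frame("scene")[130:280,250:420,::-1]; cv2.imwrite("pics/a.png",cv2.resize(g,None,fx=4,fy=4,interpolation=cv2.INTER_CUBIC))
E
```

```text
at [593.7 100.3 150.3] 174.57 tilt [ 1.7996e+02 -4.0000e-02] t 2.1 q6 -76.1 w 66.2 -> rows [-0.0043 -0.0024  0.5967] turn 0.0008
```

View pics/a.png

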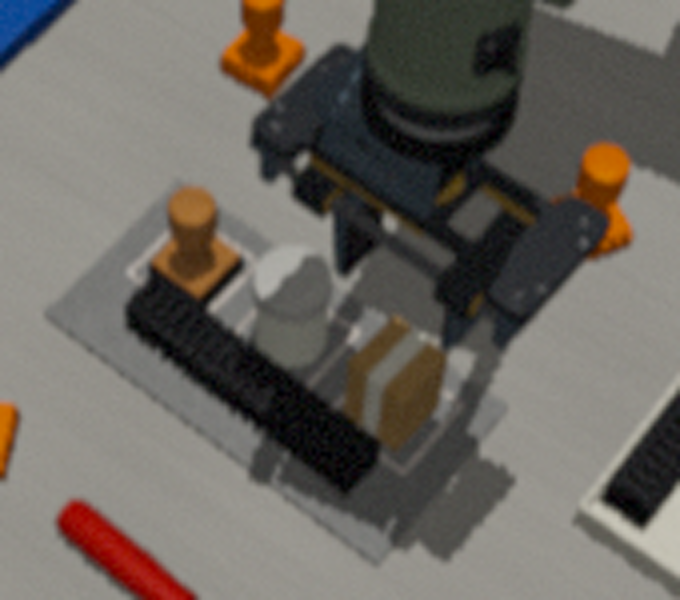

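The open fingers (crop 350,250 and 480,320) straddle the carton (395,385). Going down.

{"fn": "servo_tool", "kwargs": {"rows": [[0,0,0.12,0,0.73],[0,0,0.24,0,0.73],[0,0,0.36,0,0.73],[0,0,0.46,0,0.73],[0,0,0.55,0,0.73],[0,0,0.597,0,0.73],[0,0,0.597,0,0.73],[0,0,0.597,0,0.4],[0,0,0.597,0,0.4],[0,0,0.597,0,0.4],[0,0,0.597,0,0.4],[0,0,0.597,0,0.4],[0,0,0.597,0,0.4],[0,0,0.597,0,0.4],[0,0,0.597,0,0.4]], "force": 25}}

```text
time_s: 3.42
ee_pos: [594.9, 99.2, 32.3]
ee_rot: [179.9, 0.1, 174.5]
force: [0.2, 0.7, 6.5]
gripper_width: 43.7
gripper_force: 25.0
```

{"fn": "servo_tool", "kwargs": {"rows": [[0,0,-0.04,0,0.4],[0,0,-0.12,0,0.4],[0,0,-0.24,0,0.4],[0,0,-0.38,0,0.4],[0,0,-0.5,0,0.4],[-0.01,-0.05,-0.6,0,0.4],[-0.02,-0.13,-0.64,0,0.4],[-0.03,-0.25,-0.64,0,0.4],[-0.04,-0.38,-0.64,0,0.4],[-0.06,-0.52,-0.64,0,0.4],[-0.08,-0.66,-0.64,0,0.4],[-0.1,-0.8,-0.64,0,0.4]]}}

```text
time_s: 4.42
ee_pos: [598.3, -63.8, 159.1]
ee_rot: [-180.0, -0.0, 174.6]
force: [0.7, 0.1, -1.3]
gripper_width: 43.6
gripper_force: 25.0
```

{"fn": "servo_tool", "kwargs": {"rows": [[-0.01,-0.14,0,0,0.4],[-0.03,-0.28,0,0,0.4],[-0.05,-0.42,0,0,0.4],[-0.06,-0.56,0,0,0.4],[-0.08,-0.7,0,0,0.4],[-0.09,-0.8,0,0,0.4],[-0.1,-0.87,0,0,0.4],[-0.1,-0.9,0,0,0.4],[-0.1,-0.9,0,0,0.4]]}}

```text
time_s: 5.17
ee_pos: [601.3, -244.4, 158.7]
ee_rot: [180.0, -0.0, 174.5]
force: [-0.9, 0.3, -1.3]
gripper_width: 44.0
gripper_force: 25.0
```

```bash
python3 -c "
from h import *
go(602,-333,30.5)
g=vision.grab_frame('top')[140:290,380:520,::-1]; cv2.imwrite('pics/b.png',cv2.resize(g,None,fx=4,fy=4,interpolation=cv2.INTER_CUBIC))
h=cv2.cvtColor(vision.grab_frame('scene'),cv2.COLOR_RGB2HSV).astype(int)
print(rect('scene',(h[...,0]>100)&(h[...,0]<130)&(h[...,1]>120),18,(180,90,290,180)))
g=vision.grab_frame('scene')[80:200,170:300,::-1]; cv2.imwrite('pics/c.png',cv2.resize(g,None,fx=4,fy=4,interpolation=cv2.INTER_CUBIC))
"
```

```text
at [ 601.3 -244.4  158.7] 174.47 tilt [ 1.7999e+02 -3.0000e-02] t 5.2 q6 -107.6 w 44.0 -> rows [-0.0463 -0.4408  0.6411] turn 0.0
(((517.8242797851562, -330.36114501953125), (109.22403717041016, 274.590087890625), 88.03816223144531), array([ 514.31415, -321.85446], dtype=float32))
```

{"fn": "servo_tool", "kwargs": {"rows": [[-0.02,-0.14,0,0,0.4],[-0.03,-0.28,0,0,0.4],[-0.04,-0.38,0.05,0,0.4],[-0.046,-0.43,0.15,0,0.4],[-0.046,-0.441,0.27,0,0.4],[-0.046,-0.441,0.4,0,0.4],[-0.046,-0.441,0.5,0,0.4],[-0.046,-0.441,0.57,0,0.4],[-0.046,-0.441,0.615,0,0.4],[-0.046,-0.441,0.635,0,0.4],[-0.046,-0.441,0.645,0,0.4],[-0.046,-0.441,0.645,0,0.4],[-0.046,-0.441,0.645,0,0.4],[-0.046,-0.441,0.645,0,0.4]]}}

```text
time_s: 6.48
ee_pos: [603.1, -332.4, 30.9]
ee_rot: [-179.9, 0.1, 174.6]
force: [0.6, 0.5, -0.9]
gripper_width: 44.1
gripper_force: 25.0
```

{"fn": "servo_tool", "kwargs": {"rows": [[0,0,0,0,0.73],[0,0,0,0,0.73],[0,0,0,0,0.73],[0,0,0,0,0.73],[0,0,-0.1,0,0.73],[0,0,-0.25,0,0.73],[0,0,-0.42,0,0.73],[0.02,0.1,-0.56,0,0.73],[0.04,0.27,-0.62,0,0.73],[0.06,0.45,-0.62,0,0.73],[0.08,0.65,-0.62,0,0.73],[0.1,0.85,-0.62,0,0.73],[0.12,0.95,-0.62,0,0.73]]}}

```text
time_s: 7.57
ee_pos: [596.3, -136.7, 154.4]
ee_rot: [179.9, 0.0, 174.7]
force: [-0.6, 0.7, 0.8]
gripper_width: 66.5
gripper_force: 0.0
```

{"fn": "servo_tool", "kwargs": {"rows": [[0.03,0.18,0,0,0.73],[0.06,0.36,0,0,0.73],[0.09,0.54,0,0,0.73],[0.11,0.68,0,0,0.73],[0.125,0.76,0,0,0.73],[0.125,0.785,0,0,0.73],[0.125,0.785,0,0,0.73],[0.125,0.785,0,0,0.73]]}}

```text
time_s: 8.23
ee_pos: [586.8, 17.3, 154.0]
ee_rot: [-180.0, 0.0, 174.6]
force: [0.0, 0.9, 0.1]
gripper_width: 66.3
gripper_force: 0.0
```

```bash
python3 -c "
from h import *
go(587.5,17.6,53)
g=vision.grab_frame('top')[100:300,235:495,::-1]; cv2.imwrite('pics/b.png',cv2.resize(g,None,fx=3,fy=3,interpolation=cv2.INTER_CUBIC))
"
```

```text
at [586.8  17.3 154. ] 174.56 tilt [-1.7997e+02  2.0000e-02] t 8.2 q6 -84.0 w 66.3 -> rows [-0.0033  0.002   0.5052] turn 0.0
```

View pics/b.png

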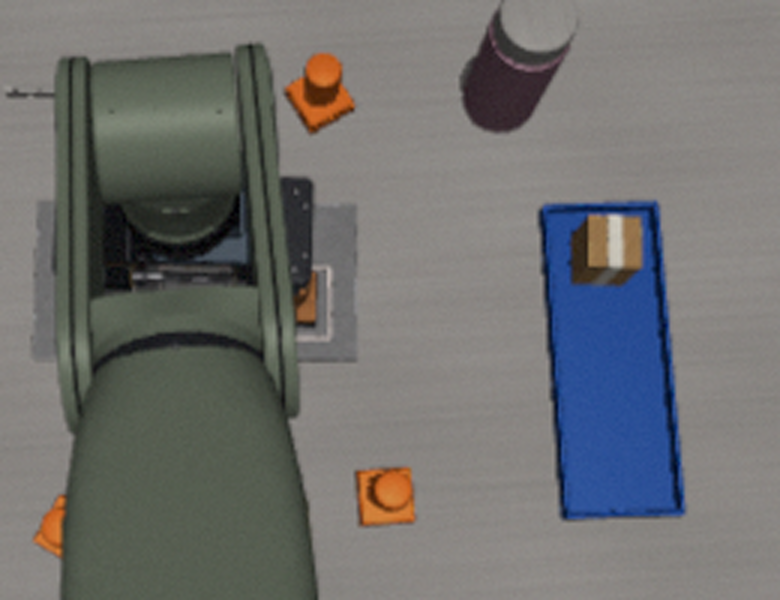

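The carton stands upright in the tray (crop 605,248). Jar next.

{"fn": "servo_tool", "kwargs": {"rows": [[0,0,0.12,0,0.73],[0,0,0.24,0,0.73],[0,0,0.35,0,0.73],[0,0,0.44,0,0.73],[0,0,0.49,0,0.73],[-0.003,0,0.505,0,0.73],[-0.003,0,0.505,0,0.73],[-0.003,0,0.505,0,0.4],[-0.003,0,0.505,0,0.4],[-0.003,0,0.505,0,0.4],[-0.003,0,0.505,0,0.4],[-0.003,0,0.505,0,0.4],[-0.003,0,0.505,0,0.4],[-0.003,0,0.505,0,0.4]], "force": 25}}

```text
time_s: 9.45
ee_pos: [588.1, 17.7, 54.1]
ee_rot: [-180.0, 0.1, 174.6]
force: [-0.2, -2.3, 5.9]
gripper_width: 49.3
gripper_force: 25.0
```

{"fn": "servo_tool", "kwargs": {"rows": [[0,0,-0.04,0,0.4],[0,0,-0.12,0,0.4],[0,0,-0.24,0,0.4],[0,0,-0.37,0,0.4],[0,0,-0.48,0,0.4],[0,-0.04,-0.54,0,0.4],[0,-0.12,-0.56,0,0.4],[0.02,-0.23,-0.56,0,0.4],[0.03,-0.36,-0.56,0,0.4],[0.05,-0.49,-0.56,0,0.4],[0.06,-0.62,-0.56,0,0.4],[0.08,-0.75,-0.56,0,0.4],[0.1,-0.88,-0.56,0,0.4]]}}

```text
time_s: 10.53
ee_pos: [549.7, -156.1, 164.8]
ee_rot: [180.0, -0.1, 174.6]
force: [0.2, -0.3, -1.8]
gripper_width: 49.2
gripper_force: 25.0
```

{"fn": "servo_tool", "kwargs": {"rows": [[0.01,-0.13,0,0,0.4],[0.03,-0.26,0,0,0.4],[0.04,-0.39,0,0,0.4],[0.05,-0.52,0,0,0.4],[0.07,-0.65,0,0,0.4],[0.08,-0.76,0,0,0.4],[0.09,-0.84,0,0,0.4],[0.09,-0.884,0,0,0.4],[0.09,-0.884,0,0,0.4],[0.09,-0.884,0,0,0.4]]}}

```text
time_s: 11.37
ee_pos: [515.8, -329.1, 164.7]
ee_rot: [179.9, -0.0, 174.5]
force: [0.6, 0.7, -1.1]
gripper_width: 49.3
gripper_force: 25.0
```

```bash
python3 -c "
from h import *
go(517,-330,52.5)"
```

```text
at [ 515.8 -329.1  164.7] 174.52 tilt [ 1.7992e+02 -3.0000e-02] t 11.4 q6 -118.2 w 49.3 -> rows [-0.0065 -0.004   0.5608] turn 0.0
```

{"fn": "servo_tool", "kwargs": {"rows": [[0,0,0.08,0,0.4],[0,0,0.2,0,0.4],[-0.005,0,0.33,0,0.4],[-0.005,0,0.43,0,0.4],[-0.005,0,0.5,0,0.4],[-0.005,0,0.54,0,0.4],[-0.005,0,0.557,0,0.4],[-0.005,0,0.567,0,0.4],[-0.005,0,0.567,0,0.4],[-0.005,0,0.567,0,0.4],[-0.005,0,0.567,0,0.4],[-0.005,0,0.567,0,0.73],[-0.005,0,0.567,0,0.73],[-0.005,0,0.567,0,0.73],[-0.005,0,0.567,0,0.73]]}}

```text
time_s: 12.62
ee_pos: [517.0, -329.9, 51.8]
ee_rot: [-180.0, 0.0, 174.5]
force: [-0.4, 0.9, 0.4]
gripper_width: 66.4
gripper_force: 0.0
```

{"fn": "servo_tool", "kwargs": {"rows": [[0,0,-0.12,0,0.73],[0,0,-0.26,0,0.73],[0,0,-0.4,0,0.73],[0,0,-0.5,0,0.73],[-0.03,0.15,-0.53,0,0.73],[-0.05,0.33,-0.53,0,0.73],[-0.08,0.5,-0.53,0,0.73],[-0.1,0.68,-0.53,0,0.73]]}}

```text
time_s: 13.28
ee_pos: [550.1, -195.4, 158.0]
ee_rot: [-180.0, 0.1, 174.5]
force: [1.3, 0.2, -0.1]
gripper_width: 66.8
gripper_force: 0.0
```

{"fn": "servo_tool", "kwargs": {"rows": [[-0.03,0.17,0,0,0.73],[-0.05,0.34,0,0,0.73],[-0.08,0.5,0,0,0.73],[-0.1,0.62,0,0,0.73],[-0.109,0.685,0,0,0.73],[-0.109,0.685,0,0,0.73],[-0.109,0.685,0,0,0.73],[-0.109,0.685,0,0,0.73]]}}

```text
time_s: 13.95
ee_pos: [584.1, -63.3, 157.5]
ee_rot: [-180.0, -0.0, 174.5]
force: [-0.8, -0.3, -0.3]
gripper_width: 66.6
gripper_force: 0.0
```

```bash
python3 -c "
from h import *
go(584.5,-62,54)"
```

```text
at [584.1 -63.3 157.5] 174.51 tilt [-1.7996e+02 -2.0000e-02] t 13.9 q6 -91.8 w 66.6 -> rows [-0.0015  0.0067  0.5175] turn 0.0
```

{"fn": "servo_tool", "kwargs": {"rows": [[0,0.006,0.12,0,0.73],[0,0.006,0.24,0,0.73],[0,0.006,0.35,0,0.73],[0,0.006,0.44,0,0.73],[0,0.006,0.495,0,0.73],[0,0.006,0.515,0,0.73],[0,0.006,0.515,0,0.73],[0,0.006,0.515,0,0.25],[0,0.006,0.515,0,0.25],[0,0.006,0.515,0,0.25],[0,0.006,0.515,0,0.25],[0,0.006,0.515,0,0.25],[0,0.006,0.515,0,0.25],[0,0.006,0.515,0,0.25],[0,0.006,0.515,0,0.25],[0,0.006,0.515,0,0.25]], "force": 25}}

```text
time_s: 15.28
ee_pos: [584.7, -60.9, 54.9]
ee_rot: [-180.0, 0.0, 174.6]
force: [-0.2, -0.9, 2.0]
gripper_width: 31.6
gripper_force: 25.0
```

{"fn": "servo_tool", "kwargs": {"rows": [[0,0,-0.04,0,0.25],[0,0,-0.12,0,0.25],[0,0,-0.24,0,0.25],[0,0,-0.37,0,0.25],[0,0,-0.47,0,0.25],[0.01,-0.03,-0.52,0,0.25],[0.05,-0.1,-0.53,0,0.25],[0.09,-0.2,-0.53,0,0.25],[0.14,-0.31,-0.53,0,0.25],[0.19,-0.42,-0.53,0,0.25],[0.24,-0.53,-0.53,0,0.25],[0.3,-0.66,-0.53,0,0.25]]}}

```text
time_s: 16.28
ee_pos: [509.7, -187.5, 158.9]
ee_rot: [179.9, -0.2, 174.6]
force: [0.1, -0.4, -1.4]
gripper_width: 31.7
gripper_force: 25.0
```

{"fn": "servo_tool", "kwargs": {"rows": [[0.05,-0.12,0,0,0.25],[0.1,-0.24,0,0,0.25],[0.15,-0.36,0,0,0.25],[0.2,-0.48,0,0,0.25],[0.26,-0.6,0,0,0.25],[0.31,-0.69,0,0,0.25],[0.33,-0.736,0,0,0.25],[0.333,-0.736,0,0,0.25],[0.333,-0.736,0,0,0.25]]}}

```text
time_s: 17.03
ee_pos: [431.0, -326.4, 159.7]
ee_rot: [179.9, -0.1, 174.5]
force: [1.0, -0.1, -1.4]
gripper_width: 31.6
gripper_force: 25.0
```

```bash
python3 -c "
from h import *
go(432,-327,52.5)"
```

```text
at [ 431.  -326.4  159.7] 174.46 tilt [ 1.799e+02 -8.000e-02] t 17.0 q6 -122.9 w 31.6 -> rows [-0.0051 -0.0024  0.5359] turn 0.0
```

{"fn": "servo_tool", "kwargs": {"rows": [[0,0,0.08,0,0.25],[0,0,0.2,0,0.25],[0,0,0.32,0,0.25],[0,0,0.42,0,0.25],[0,0,0.485,0,0.25],[0,0,0.515,0,0.25],[0,0,0.53,0,0.25],[0,0,0.5375,0,0.25],[0,0,0.5375,0,0.25],[0,0,0.5375,0,0.25],[0,0,0.5375,0,0.25],[0,0,0.5375,0,0.73],[0,0,0.5375,0,0.73],[0,0,0.5375,0,0.73],[0,0,0.5375,0,0.73],[0,0,0.5375,0,0.73],[0,0,0.4,0,0.73],[0,0,0.25,0,0.73],[0,0,0.05,0,0.73],[0,0,0,0,0.73]]}}

```text
time_s: 18.7
ee_pos: [434.4, -328.7, 166.2]
ee_rot: [-179.7, 0.5, 174.6]
force: [0.6, -0.8, 0.3]
gripper_width: 66.7
gripper_force: 0.0
```

```bash
python3 - <<'E'
from h import *
go(636.5,19.5,150,85)
g=vision.grab_frame("top"); s=vision.grab_frame("scene")
V=g.max(2); Vs=s.max(2)
print("row top",rect("top",V<70,42,(245,165,355,215)))
print("row scene",rect("scene",Vs<70,42,(270,190,360,260)))
a=cv2.resize(g[150:300,145:485,::-1],None,fx=2.3,fy=2.3,interpolation=cv2.INTER_CUBIC)
b=cv2.resize(s[90:270,190:390,::-1],None,fx=1.4,fy=1.4); 
c=np.zeros((a.shape[0]+b.shape[0],a.shape[1],3),np.uint8); c[:a.shape[0]]=a; c[a.shape[0]:,:b.shape[1]]=b
cv2.imwrite("pics/d.png",c)
E
```

```text
at [ 434.4 -328.7  166.2] 174.56 tilt [-179.69    0.48] t 18.7 q6 -122.9 w 66.7 -> rows [-0.8406  1.829   0.0811] turn 0.9951
row top (((633.1348876953125, 21.017494201660156), (186.3228759765625, 39.312828063964844), 84.515380859375), array([633.32135 ,  20.385603], dtype=float32))
row scene (((647.1912841796875, 23.309860229492188), (192.14837646484375, 43.536712646484375), 84.61505889892578), array([647.99774 ,  26.361362], dtype=float32))
```

View pics/d.png

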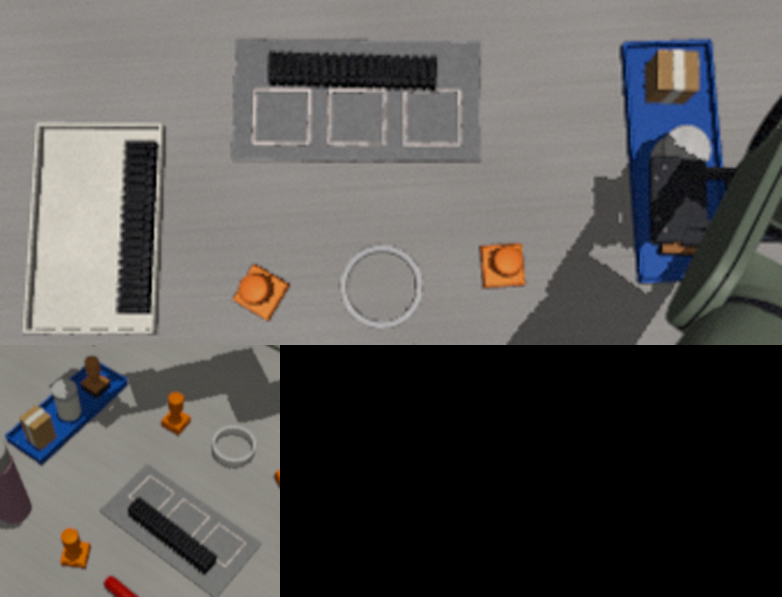

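All three stand upright in the tray; the row (crop 352,70) is free. Now turn and go above it.

{"fn": "servo_tool", "kwargs": {"rows": [[-0.05,0.08,0,0,0.8],[-0.1,0.16,0,0.03,0.8],[-0.14,0.25,0,0.1,0.8],[-0.18,0.34,0,0.18,0.8],[-0.22,0.44,0,0.26,0.8],[-0.26,0.54,0,0.34,0.8],[-0.3,0.64,0,0.42,0.8],[-0.34,0.74,0,0.5,0.8],[-0.37,0.82,0,0.58,0.8],[-0.4,0.88,0,0.66,0.8],[-0.42,0.92,0,0.74,0.8],[-0.42,0.92,0,0.82,0.8],[-0.42,0.92,0,0.9,0.8],[-0.42,0.92,0,0.96,0.8],[-0.42,0.92,0,0.99,0.8],[-0.42,0.92,0,0.99,0.8]]}}

```text
time_s: 20.13
ee_pos: [531.9, -151.1, 158.4]
ee_rot: [-179.8, -0.1, 85.4]
force: [-0.3, -0.3, 0.9]
gripper_width: 72.7
gripper_force: 0.0
```

```bash
python3 -c "
from h import *
go(638,21,100,85)"
```

```text
at [ 531.9 -151.1  158.4] 85.42 tilt [-1.7978e+02 -5.0000e-02] t 20.1 q6 -12.5 w 72.7 -> rows [0.9003 0.46   0.2918] turn 0.0047
```

{"fn": "servo_tool", "kwargs": {"rows": [[0.18,0.09,0,0.004,0.8],[0.36,0.18,0,0.004,0.8],[0.54,0.27,0.05,0.004,0.8],[0.7,0.36,0.1,0.004,0.8],[0.83,0.43,0.2,0.004,0.8],[0.9,0.46,0.29,0.004,0.8],[0.9,0.46,0.29,0.004,0.8],[0.9,0.46,0.29,0.004,0.8],[0.9,0.46,0.29,0.004,0.8]]}}

```text
time_s: 20.88
ee_pos: [638.5, 19.9, 102.3]
ee_rot: [-179.9, 0.0, 85.1]
force: [-0.2, -0.6, -0.0]
gripper_width: 73.1
gripper_force: 0.0
```

```bash
python3 -c "
from h import *
go(638,21,10,85)"
```

```text
at [638.5  19.9 102.3] 85.12 tilt [-1.7994e+02  3.0000e-02] t 20.9 q6 5.7 w 73.1 -> rows [ 0.0054 -0.0031  0.4614] turn 0.0013
```

{"fn": "servo_tool", "kwargs": {"rows": [[0.005,-0.003,0.1,0,0.8],[0.005,-0.003,0.2,0,0.8],[0.005,-0.003,0.3,0,0.8],[0.005,-0.003,0.38,0,0.8],[0.005,-0.003,0.43,0,0.8],[0.005,-0.003,0.45,0,0.8],[0.005,-0.003,0.45,0,0.8],[0.005,-0.003,0.45,0,0.8],[0.005,-0.003,0.45,0,0.8]]}}

```text
time_s: 21.63
ee_pos: [639.5, 21.4, 14.0]
ee_rot: [179.8, -0.0, 85.1]
force: [0.8, -0.1, 0.3]
gripper_width: 73.0
gripper_force: 0.0
```

{"fn": "servo_tool", "kwargs": {"rows": [[0,0,0.012,0,0.8],[0,0,0.012,0,0.3],[0,0,0.012,0,0.3],[0,0,0.012,0,0.3],[0,0,0.012,0,0.3],[0,0,0.012,0,0.3],[0,0,0.012,0,0.3],[0,0,0.012,0,0.3],[0,0,0.012,0,0.3],[0,0,0.012,0,0.3],[0,0,0.012,0,0.3],[0,0,0.012,0,0.3]], "force": 35}}

```text
time_s: 22.63
ee_pos: [638.6, 21.7, 10.2]
ee_rot: [180.0, -0.0, 85.1]
force: [0.2, 0.4, 0.3]
gripper_width: 33.8
gripper_force: 34.9
```

```bash
python3 -c "
from h import *
go(485,333,100,175.5+0.8)"
```

```text
at [638.6  21.7  10.2] 85.09 tilt [ 1.7999e+02 -1.0000e-02] t 22.6 q6 5.8 w 33.8 -> rows [ 1.4853 -0.8984 -0.4492] turn -1.0134
```

{"fn": "servo_tool", "kwargs": {"rows": [[0,0,-0.03,0,0.3],[0,0,-0.1,0,0.3],[0,0,-0.2,0,0.3],[0,0,-0.31,0,0.3],[0,0,-0.42,0,0.3],[0.03,-0.02,-0.52,-0.02,0.3],[0.08,-0.05,-0.58,-0.06,0.3],[0.15,-0.1,-0.6,-0.11,0.3],[0.23,-0.15,-0.6,-0.17,0.3],[0.32,-0.2,-0.6,-0.23,0.3],[0.41,-0.25,-0.6,-0.29,0.3],[0.5,-0.3,-0.6,-0.35,0.3],[0.59,-0.35,-0.6,-0.41,0.3],[0.67,-0.4,-0.6,-0.47,0.3],[0.73,-0.44,-0.6,-0.52,0.3],[0.76,-0.46,-0.6,-0.55,0.3],[0.76,-0.46,-0.6,-0.56,0.3]]}}

```text
time_s: 24.05
ee_pos: [558.6, 182.2, 130.1]
ee_rot: [-180.0, -0.1, 135.7]
force: [0.6, 0.8, -2.3]
gripper_width: 34.0
gripper_force: 34.9
```

```bash
python3 - <<'E'
from h import *
go(485,333,100,176.3)
s=vision.grab_frame("scene"); h=cv2.cvtColor(s,cv2.COLOR_RGB2HSV).astype(int)
print("box",rect("scene",(h[...,2]>140)&(h[...,1]<60),22,(385,190,500,300)))
print("boxrow",rect("scene",(h[...,2]<60),39,(395,190,460,270)))
t=vision.grab_frame("top")[185:315,130:260,::-1]
a=cv2.resize(s[180:300,380:510,::-1],(390,360),interpolation=cv2.INTER_CUBIC); b=cv2.resize(t,(390,390),interpolation=cv2.INTER_CUBIC)[:360]
cv2.imwrite("pics/e.png",np.hstack([a,b]))
E
```

```text
at [558.6 182.2 130.1] 135.68 tilt [-1.7996e+02 -6.0000e-02] t 24.1 q6 -28.8 w 34.0 -> rows [0.7898 0.2824 0.1507] turn -0.4513
box (((479.44818115234375, 316.23931884765625), (367.53741455078125, 266.5108642578125), 22.463083267211914), array([487.82123, 328.91125], dtype=float32))
boxrow (((484.2843017578125, 209.97250366210938), (141.19003295898438, 200.8228302001953), 86.67636108398438), array([479.73132, 228.55577], dtype=float32))
```

View pics/e.png

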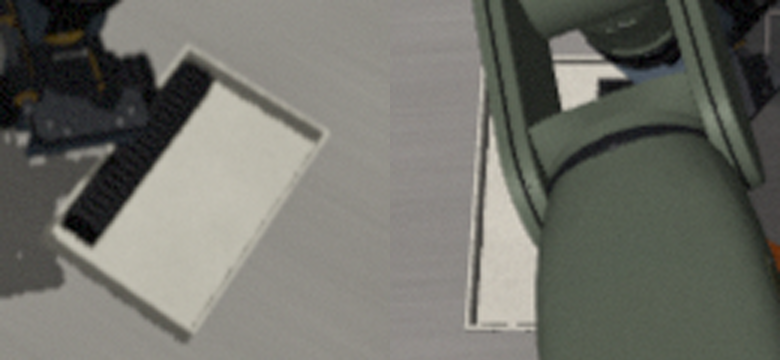

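Box in scene crop: corners about top (190,46), right (328,133), left (53,232); free floor right of the fixed row.

```bash
python3 - <<'E'
from h import *
S=lambda u,v,z: plane("scene",[380+u/3,180+v/3],z)[0].round(1)
print([S(*p,24) for p in((190,46),(328,133),(53,232),(190,330))])
print("fixed row edge z39",S(215,80,39),S(95,245,39))
E
```

```text
[array([362.9, 253.6]), array([373.9, 389.6]), array([590. , 242.1]), array([600.5, 370.9])]
fixed row edge z39 [392.5 287.6] [587.6 276.2]
```

{"fn": "servo_tool", "kwargs": {"rows": [[0.06,0.02,0,-0.04,0.3],[0.14,0.05,0,-0.09,0.3],[0.23,0.08,0,-0.15,0.3],[0.33,0.11,0,-0.21,0.3],[0.43,0.15,0,-0.27,0.3],[0.53,0.19,0,-0.33,0.3],[0.63,0.23,0,-0.38,0.3],[0.72,0.26,0.03,-0.42,0.3],[0.78,0.28,0.08,-0.44,0.3],[0.796,0.281,0.13,-0.45,0.3],[0.796,0.281,0.15,-0.45,0.3],[0.796,0.281,0.15,-0.45,0.3],[0.796,0.281,0.15,-0.45,0.3]]}}

```text
time_s: 25.23
ee_pos: [486.1, 331.5, 99.6]
ee_rot: [-179.9, -0.0, 175.9]
force: [0.7, 0.8, -2.8]
gripper_width: 33.9
gripper_force: 34.9
```

```bash
python3 -c "
from h import *
go(483.7,333.5,8,176.2)"
```

```text
at [486.1 331.5  99.6] 175.89 tilt [-1.7994e+02 -4.0000e-02] t 25.2 q6 -52.7 w 33.9 -> rows [0.0125 0.0093 0.458 ] turn -0.0034
```

{"fn": "servo_tool", "kwargs": {"rows": [[0.01,0.008,0.06,-0.003,0.3],[0.01,0.008,0.15,-0.003,0.3],[0.01,0.008,0.25,-0.003,0.3],[0.01,0.008,0.33,-0.003,0.3],[0.01,0.008,0.39,-0.003,0.3],[0.01,0.008,0.42,-0.003,0.3],[0.01,0.008,0.44,-0.003,0.3],[0.01,0.008,0.444,-0.003,0.3],[0.01,0.008,0.444,-0.003,0.3],[0.01,0.008,0.444,-0.003,0.3],[0.01,0.008,0.444,-0.003,0.3]]}}

```text
time_s: 26.15
ee_pos: [484.4, 334.7, 12.2]
ee_rot: [179.9, 0.1, 176.3]
force: [1.3, -0.2, -1.6]
gripper_width: 33.8
gripper_force: 34.9
```

```bash
python3 -c "
from h import *
go(483.7,333.5,7.2,176.2);print(state()['force'])"
```

```text
at [484.4 334.7  12.2] 176.26 tilt [1.7994e+02 8.0000e-02] t 26.1 q6 -52.7 w 33.8 -> rows [ 0.0032 -0.0062  0.0252] turn 0.0007
[ 1.2750345  -0.17689524 -1.58127692]
```

{"fn": "servo_tool", "kwargs": {"rows": [[0,0,0.008,0,0.3],[0,0,0.014,0,0.3],[0,0,0.018,0,0.3],[0,0,0.018,0,0.3],[0,0,0.018,0,0.3],[0,0,0.018,0,0.3]]}}

```text
time_s: 26.65
ee_pos: [483.9, 334.4, 7.8]
ee_rot: [180.0, 0.0, 176.3]
force: [-0.0, -0.0, -2.3]
gripper_width: 33.7
gripper_force: 34.9
```

Not quite at contact; lower 0.6 mm more, release, lift.

{"fn": "servo_tool", "kwargs": {"rows": [[0,0,0.003,0,0.3],[0,0,0.003,0,0.3],[0,0,0.003,0,0.3],[0,0,0.003,0,0.54],[0,0,0.003,0,0.54],[0,0,0.003,0,0.54],[0,0,0.003,0,0.54],[0,0,0.003,0,0.54],[0,0,-0.1,0,0.54],[0,0,-0.25,0,0.54],[0,0,-0.45,0,0.54],[0,0,-0.65,0,0.54],[0,0,-0.75,0,0.54],[0,0,-0.75,0,0.73],[0,0,-0.75,0,0.73]]}}

```text
time_s: 27.9
ee_pos: [484.3, 334.7, 159.1]
ee_rot: [179.9, 0.1, 176.3]
force: [-0.1, -0.6, -0.7]
gripper_width: 59.7
gripper_force: 0.0
```

{"fn": "servo_tool", "kwargs": {"rows": [[0,-0.2,0,0,0.73],[0,-0.4,0,0,0.73],[0,-0.6,0,0,0.73],[0,-0.8,0,0,0.73],[0,-1,0,0,0.73],[0,-1,0,0,0.73]]}}

```text
time_s: 28.4
ee_pos: [468.0, 128.7, 155.6]
ee_rot: [-179.7, -0.3, 176.0]
force: [0.1, -1.0, 0.1]
gripper_width: 66.3
gripper_force: 0.0
```

{"fn": "servo_tool", "kwargs": {"rows": [[0,-0.2,0,0,0.73],[0,-0.4,0,0,0.73],[0,-0.6,0,0,0.73],[0,-0.8,0,0,0.73],[0,-1,0,0.02,0.73],[0,-1,0,0.02,0.73]]}}

```text
time_s: 28.9
ee_pos: [456.3, -70.1, 156.1]
ee_rot: [-179.9, -0.2, 174.1]
force: [0.3, 0.7, 0.2]
gripper_width: 66.9
gripper_force: 0.0
```

```bash
python3 - <<'E'
from h import *
go(432,-327,160,174.5)
s=vision.grab_frame("scene"); t=vision.grab_frame("top")
a=cv2.resize(s[180:300,380:510,::-1],(390,360),interpolation=cv2.INTER_CUBIC); b=cv2.resize(t[185:305,130:260,::-1],(390,360),interpolation=cv2.INTER_CUBIC)
c=cv2.resize(s[80:200,170:300,::-1],(260,240)); d=cv2.resize(t[140:290,380:520,::-1],(224,240)); e=np.zeros((240,780,3),np.uint8); e[:,:260]=c; e[:,260:484]=d
cv2.imwrite("pics/f.png",np.vstack([np.hstack([a,b]),e]))
E
```

```text
at [456.3 -70.1 156.1] 174.06 tilt [-179.86   -0.18] t 28.9 q6 -94.0 w 66.9 -> rows [-0.012  -1.2904 -0.0197] turn -0.0049
```

View pics/f.png

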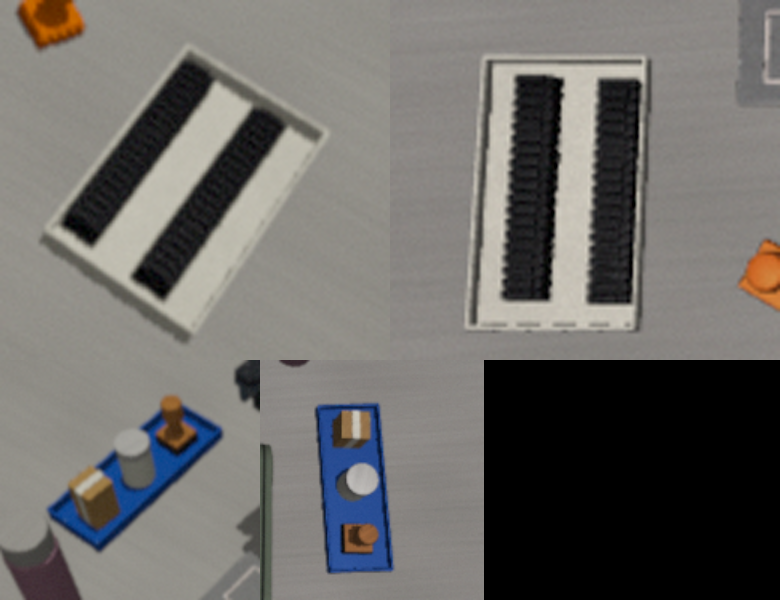

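The row lies flat in the box, parallel to the fixed row; all three things stand in the tray. Returning the stamp first.

{"fn": "servo_tool", "kwargs": {"rows": [[0,-0.2,0,-0.005,0.73],[0,-0.4,0,-0.005,0.73],[0,-0.6,0,-0.005,0.73],[0,-0.8,0,-0.005,0.73],[0,-0.8,0,-0.005,0.73]]}}

```text
time_s: 29.42
ee_pos: [442.6, -228.0, 156.8]
ee_rot: [-179.9, -0.0, 174.8]
force: [0.4, -0.1, -0.8]
gripper_width: 66.4
gripper_force: 0.0
```

{"fn": "servo_tool", "kwargs": {"rows": [[-0.005,-0.2,0,0,0.73],[-0.005,-0.38,0,0,0.73],[-0.005,-0.47,0,0,0.73],[-0.005,-0.488,0,0,0.73],[-0.005,-0.488,0,0,0.73],[-0.005,-0.488,0,0,0.73],[-0.005,-0.488,0,0,0.73]]}}

```text
time_s: 30.0
ee_pos: [435.0, -319.2, 157.3]
ee_rot: [179.9, -0.1, 175.0]
force: [-0.3, 0.7, -0.1]
gripper_width: 66.9
gripper_force: 0.0
```

```bash
python3 -c "
from h import *
go(431,-326.5,52.5,174.5)"
```

```text
at [ 435.  -319.2  157.3] 175.03 tilt [ 1.7992e+02 -5.0000e-02] t 30.0 q6 -122.6 w 66.9 -> rows [ 0.0166 -0.0381  0.5241] turn 0.0059
```

{"fn": "servo_tool", "kwargs": {"rows": [[0.017,-0.038,0.05,0.006,0.73],[0.017,-0.038,0.16,0.006,0.73],[0.017,-0.038,0.28,0.006,0.73],[0.017,-0.038,0.39,0.006,0.73],[0.017,-0.038,0.47,0.006,0.73],[0.017,-0.038,0.51,0.006,0.73],[0.017,-0.038,0.522,0.006,0.73],[0.017,-0.038,0.522,0.006,0.73],[0.017,-0.038,0.522,0.006,0.73],[0.017,-0.038,0.522,0.006,0.73]]}}

```text
time_s: 30.83
ee_pos: [431.3, -329.1, 54.4]
ee_rot: [-179.9, 0.1, 174.4]
force: [0.5, -0.0, 0.1]
gripper_width: 66.6
gripper_force: 0.0
```

{"fn": "servo_tool", "kwargs": {"rows": [[0,0,0,0,0.25],[0,0,0,0,0.25],[0,0,0,0,0.25],[0,0,0,0,0.25],[0,0,0,0,0.25],[0,0,0,0,0.25],[0,0,0,0,0.25],[0,0,0,0,0.25],[0,0,0,0,0.25],[0,0,0,0,0.25]], "force": 25}}

```text
time_s: 31.67
ee_pos: [430.6, -328.6, 53.3]
ee_rot: [180.0, -0.0, 174.4]
force: [-0.3, 0.5, 1.2]
gripper_width: 31.4
gripper_force: 25.0
```

```bash
python3 -c "
from h import *
go(584.7,-61.3,160,174.5)"
```

```text
at [ 430.6 -328.6   53.3] 174.37 tilt [179.99  -0.  ] t 31.7 q6 -122.9 w 31.4 -> rows [-0.6357  1.4054 -0.5333] turn -0.0014
```

{"fn": "servo_tool", "kwargs": {"rows": [[0,0,-0.04,0,0.25],[0,0,-0.12,0,0.25],[0,0,-0.24,0,0.25],[0,0,-0.37,0,0.25],[0,0,-0.47,0,0.25],[-0.01,0.03,-0.52,0,0.25],[-0.05,0.1,-0.533,0,0.25],[-0.09,0.2,-0.533,0,0.25],[-0.14,0.31,-0.533,0,0.25],[-0.19,0.42,-0.533,0,0.25],[-0.24,0.53,-0.533,0,0.25],[-0.3,0.66,-0.533,0,0.25]]}}

```text
time_s: 32.67
ee_pos: [503.0, -201.9, 159.4]
ee_rot: [180.0, -0.1, 174.3]
force: [1.6, -0.5, -0.6]
gripper_width: 31.7
gripper_force: 25.0
```

{"fn": "servo_tool", "kwargs": {"rows": [[-0.05,0.12,0,0,0.25],[-0.1,0.24,0,0,0.25],[-0.15,0.36,0,0,0.25],[-0.2,0.48,0,0,0.25],[-0.26,0.6,0,0,0.25],[-0.31,0.69,0,0,0.25],[-0.33,0.73,0,0,0.25],[-0.336,0.745,0,0,0.25],[-0.336,0.745,0,0,0.25],[-0.336,0.745,0,0,0.25],[-0.336,0.745,0,0,0.25],[-0.336,0.745,0,0,0.25]]}}

```text
time_s: 33.67
ee_pos: [584.2, -62.4, 160.0]
ee_rot: [-180.0, -0.0, 174.3]
force: [0.0, 0.2, -1.6]
gripper_width: 31.6
gripper_force: 25.0
```

```bash
python3 -c "
from h import *
go(584.7,-61.3,55,174.5)"
```

```text
at [584.2 -62.4 160. ] 174.29 tilt [-1.7999e+02 -1.0000e-02] t 33.7 q6 -91.5 w 31.6 -> rows [-0.0018  0.0058  0.525 ] turn -0.0023
```

{"fn": "servo_tool", "kwargs": {"rows": [[0,0.004,0.06,-0.002,0.25],[0,0.004,0.17,-0.002,0.25],[0,0.004,0.29,-0.002,0.25],[0,0.004,0.39,-0.002,0.25],[0,0.004,0.46,-0.002,0.25],[0,0.004,0.495,-0.002,0.25],[0,0.004,0.512,-0.002,0.25],[0,0.004,0.522,-0.002,0.25],[0,0.004,0.522,-0.002,0.25],[0,0.004,0.522,-0.002,0.25],[0,0.004,0.522,-0.002,0.25],[0,0.004,0.522,-0.002,0.25]]}}

```text
time_s: 34.67
ee_pos: [585.3, -60.7, 56.3]
ee_rot: [180.0, 0.1, 174.6]
force: [0.7, -0.6, -1.7]
gripper_width: 31.6
gripper_force: 25.0
```

```bash
python3 -c "
from h import *
go(517,-330,155,174.5); print(state()['force'])"
```

```text
at [585.3 -60.7  56.3] 174.56 tilt [1.8e+02 9.0e-02] t 34.7 q6 -91.6 w 31.6 -> rows [ 0.2123 -1.3729 -0.4933] turn 0.0006
[ 0.74497793 -0.62295028 -1.73438377]
```

{"fn": "servo_tool", "kwargs": {"rows": [[0,0,0.0025,0,0.25],[0,0,0.0025,0,0.25],[0,0,0.0025,0,0.25],[0,0,0.0025,0,0.73],[0,0,0.0025,0,0.73],[0,0,0.0025,0,0.73],[0,0,0.0025,0,0.73],[0,0,0.0025,0,0.73],[0,0,0.0025,0,0.73],[0,0,-0.1,0,0.73],[0,0,-0.25,0,0.73],[0,0,-0.4,0,0.73],[0.03,-0.1,-0.49,0,0.73],[0.06,-0.28,-0.49,0,0.73],[0.09,-0.47,-0.49,0,0.73],[0.11,-0.66,-0.49,0,0.73]]}}

```text
time_s: 36.0
ee_pos: [549.9, -190.9, 154.3]
ee_rot: [-180.0, 0.1, 174.6]
force: [0.4, 0.1, -0.2]
gripper_width: 66.5
gripper_force: 0.0
```

{"fn": "servo_tool", "kwargs": {"rows": [[0.03,-0.19,0,0,0.73],[0.05,-0.38,0,0,0.73],[0.08,-0.55,0,0,0.73],[0.1,-0.67,0,0,0.73],[0.102,-0.71,0,0,0.73],[0.102,-0.713,0,0,0.73],[0.102,-0.713,0,0,0.73],[0.102,-0.713,0,0,0.73]]}}

```text
time_s: 36.67
ee_pos: [516.9, -328.5, 153.5]
ee_rot: [179.9, -0.0, 174.6]
force: [-0.5, 0.5, 0.8]
gripper_width: 66.3
gripper_force: 0.0
```

```bash
python3 -c "
from h import *
go(517,-330,52,174.5)"
```

```text
at [ 516.9 -328.5  153.5] 174.62 tilt [ 1.7994e+02 -1.0000e-02] t 36.7 q6 -118.2 w 66.3 -> rows [-0.0011 -0.0072  0.5073] turn 0.0013
```

{"fn": "servo_tool", "kwargs": {"rows": [[0,-0.004,0.05,0,0.73],[0,-0.004,0.16,0,0.73],[0,-0.004,0.28,0,0.73],[0,-0.004,0.39,0,0.73],[0,-0.004,0.47,0,0.73],[0,-0.004,0.5,0,0.73],[0,-0.004,0.506,0,0.73],[0,-0.004,0.506,0,0.73],[0,-0.004,0.506,0,0.73],[0,-0.004,0.506,0,0.4],[0,-0.004,0.506,0,0.4],[0,-0.004,0.506,0,0.4],[0,-0.004,0.506,0,0.4],[0,-0.004,0.506,0,0.4],[0,-0.004,0.506,0,0.4],[0,-0.004,0.506,0,0.4],[0,-0.004,0.506,0,0.4]], "force": 25}}

```text
time_s: 38.08
ee_pos: [516.9, -331.1, 53.1]
ee_rot: [-180.0, 0.1, 174.5]
force: [-0.0, 0.3, 4.5]
gripper_width: 49.3
gripper_force: 25.0
```

```bash
python3 -c "
from h import *
go(588.1,17.7,164,174.5)"
```

```text
at [ 516.9 -331.1   53.1] 174.55 tilt [-1.7997e+02  8.0000e-02] t 38.1 q6 -118.3 w 49.3 -> rows [-0.1886  1.7699 -0.5544] turn 0.0005
```

{"fn": "servo_tool", "kwargs": {"rows": [[0,0,-0.04,0,0.4],[0,0,-0.12,0,0.4],[0,0,-0.24,0,0.4],[0,0,-0.37,0,0.4],[0,0,-0.48,0,0.4],[0,0.04,-0.54,0,0.4],[-0.01,0.12,-0.56,0,0.4],[-0.02,0.23,-0.56,0,0.4],[-0.03,0.36,-0.56,0,0.4],[-0.05,0.49,-0.56,0,0.4],[-0.06,0.62,-0.56,0,0.4],[-0.08,0.75,-0.56,0,0.4],[-0.1,0.88,-0.56,0,0.4]]}}

```text
time_s: 39.17
ee_pos: [551.9, -154.4, 162.7]
ee_rot: [179.9, -0.2, 174.6]
force: [-0.0, 0.2, -0.9]
gripper_width: 49.3
gripper_force: 25.0
```

{"fn": "servo_tool", "kwargs": {"rows": [[-0.01,0.13,0,0,0.4],[-0.03,0.26,0,0,0.4],[-0.04,0.39,0,0,0.4],[-0.05,0.52,0,0,0.4],[-0.07,0.65,0,0,0.4],[-0.08,0.76,0,0,0.4],[-0.088,0.84,0,0,0.4],[-0.088,0.884,0,0,0.4],[-0.088,0.884,0,0,0.4],[-0.088,0.884,0,0,0.4],[-0.088,0.884,0,0,0.4],[-0.088,0.884,0,0,0.4]]}}

```text
time_s: 40.17
ee_pos: [587.0, 16.0, 164.1]
ee_rot: [-180.0, -0.0, 174.5]
force: [0.7, 0.3, -1.8]
gripper_width: 49.1
gripper_force: 25.0
```

```bash
python3 -c "
from h import *
go(588.1,17.7,55,174.5)"
```

```text
at [587.   16.  164.1] 174.49 tilt [-1.7998e+02 -3.0000e-02] t 40.2 q6 -84.0 w 49.1 -> rows [-0.0045  0.0091  0.5457] turn -0.0001
```

{"fn": "servo_tool", "kwargs": {"rows": [[-0.003,0.007,0.06,0,0.4],[-0.003,0.007,0.17,0,0.4],[-0.003,0.007,0.29,0,0.4],[-0.003,0.007,0.4,0,0.4],[-0.003,0.007,0.48,0,0.4],[-0.003,0.007,0.52,0,0.4],[-0.003,0.007,0.538,0,0.4],[-0.003,0.007,0.547,0,0.4],[-0.003,0.007,0.5505,0,0.4],[-0.003,0.007,0.5505,0,0.4],[-0.003,0.007,0.5505,0,0.4],[-0.003,0.007,0.5505,0,0.4],[-0.003,0.007,0.5505,0,0.4]]}}

```text
time_s: 41.25
ee_pos: [589.0, 18.2, 55.1]
ee_rot: [180.0, 0.1, 174.6]
force: [0.2, -1.2, 2.5]
gripper_width: 49.4
gripper_force: 25.0
```

{"fn": "servo_tool", "kwargs": {"rows": [[0,0,0,0,0.73],[0,0,0,0,0.73],[0,0,0,0,0.73],[0,0,0,0,0.73],[0,0,0,0,0.73],[0,0,-0.1,0,0.73],[0,0,-0.25,0,0.73],[0,0,-0.4,0,0.73],[0,-0.1,-0.5,0,0.73],[-0.03,-0.28,-0.5,0,0.73],[-0.06,-0.47,-0.5,0,0.73],[-0.08,-0.66,-0.5,0,0.73],[-0.1,-0.84,-0.5,0,0.73]]}}

```text
time_s: 42.33
ee_pos: [592.0, -152.6, 154.4]
ee_rot: [-180.0, 0.0, 174.6]
force: [-0.2, 0.8, 0.1]
gripper_width: 66.5
gripper_force: 0.0
```

{"fn": "servo_tool", "kwargs": {"rows": [[-0.03,-0.19,0,0,0.73],[-0.06,-0.38,0,0,0.73],[-0.08,-0.57,0,0,0.73],[-0.11,-0.74,0,0,0.73],[-0.13,-0.85,0,0,0.73],[-0.133,-0.9,0,0,0.73],[-0.133,-0.9,0,0,0.73],[-0.133,-0.9,0,0,0.73],[-0.133,-0.9,0,0,0.73],[-0.133,-0.9,0,0,0.73]]}}

```text
time_s: 43.17
ee_pos: [601.6, -330.8, 154.4]
ee_rot: [180.0, -0.0, 174.7]
force: [0.1, -0.8, -0.2]
gripper_width: 66.7
gripper_force: 0.0
```

```bash
python3 -c "
from h import *
go(602.7,-332.8,30,174.5)"
```

```text
at [ 601.6 -330.8  154.4] 174.66 tilt [ 1.7996e+02 -1.0000e-02] t 43.2 q6 -114.4 w 66.7 -> rows [-0.0063 -0.0096  0.6222] turn 0.0018
```

{"fn": "servo_tool", "kwargs": {"rows": [[-0.003,-0.006,0.06,0.001,0.73],[-0.003,-0.006,0.18,0.001,0.73],[-0.003,-0.006,0.31,0.001,0.73],[-0.003,-0.006,0.44,0.001,0.73],[-0.003,-0.006,0.54,0.001,0.73],[-0.003,-0.006,0.6,0.001,0.73],[-0.003,-0.006,0.622,0.001,0.73],[-0.003,-0.006,0.622,0.001,0.73],[-0.003,-0.006,0.622,0.001,0.73],[-0.003,-0.006,0.622,0.001,0.4],[-0.003,-0.006,0.622,0.001,0.4],[-0.003,-0.006,0.622,0.001,0.4],[-0.003,-0.006,0.622,0.001,0.4],[-0.003,-0.006,0.622,0.001,0.4],[-0.003,-0.006,0.622,0.001,0.4],[-0.003,-0.006,0.622,0.001,0.4],[-0.003,-0.006,0.622,0.001,0.4]], "force": 25}}

```text
time_s: 44.58
ee_pos: [602.4, -333.9, 30.8]
ee_rot: [-180.0, 0.1, 174.5]
force: [-0.6, 0.8, 6.3]
gripper_width: 43.7
gripper_force: 25.0
```

```bash
python3 -c "
from h import *
go(594.9,99.2,160,174.5)"
```

```text
at [ 602.4 -333.9   30.8] 174.46 tilt [-1.7999e+02  7.0000e-02] t 44.6 q6 -114.4 w 43.7 -> rows [ 0.2465  2.1517 -0.6461] turn -0.0005
```

{"fn": "servo_tool", "kwargs": {"rows": [[0,0,-0.04,0,0.4],[0,0,-0.12,0,0.4],[0,0,-0.24,0,0.4],[0,0,-0.38,0,0.4],[0,0,-0.5,0,0.4],[0.01,0.05,-0.6,0,0.4],[0.02,0.13,-0.65,0,0.4],[0.03,0.25,-0.65,0,0.4],[0.04,0.38,-0.65,0,0.4],[0.06,0.52,-0.65,0,0.4],[0.08,0.66,-0.65,0,0.4],[0.09,0.8,-0.65,0,0.4]]}}

```text
time_s: 45.58
ee_pos: [598.1, -170.6, 158.9]
ee_rot: [180.0, -0.1, 174.5]
force: [0.2, 0.4, -0.9]
gripper_width: 43.9
gripper_force: 25.0
```

{"fn": "servo_tool", "kwargs": {"rows": [[0.02,0.14,0,0,0.4],[0.03,0.28,0,0,0.4],[0.05,0.42,0,0,0.4],[0.06,0.56,0,0,0.4],[0.08,0.7,0,0,0.4],[0.1,0.84,0,0,0.4],[0.11,0.98,0,0,0.4]]}}

```text
time_s: 46.17
ee_pos: [594.8, 26.3, 158.9]
ee_rot: [-180.0, -0.1, 174.5]
force: [0.4, -0.2, -1.6]
gripper_width: 43.7
gripper_force: 25.0
```

{"fn": "servo_tool", "kwargs": {"rows": [[0.02,0.12,0,0,0.4],[0.03,0.23,0,0,0.4],[0.04,0.31,0,0,0.4],[0.046,0.36,0,0,0.4],[0.046,0.372,0,0,0.4],[0.046,0.372,0,0,0.4],[0.046,0.372,0,0,0.4],[0.046,0.372,0,0,0.4]]}}

```text
time_s: 46.83
ee_pos: [594.4, 98.3, 159.7]
ee_rot: [-180.0, -0.0, 174.4]
force: [0.0, -0.2, -1.5]
gripper_width: 44.0
gripper_force: 25.0
```

```bash
python3 -c "
from h import *
go(594.9,99.4,32.3,174.5)"
```

```text
at [594.4  98.3 159.7] 174.41 tilt [-1.7998e+02 -1.0000e-02] t 46.8 q6 -76.1 w 44.0 -> rows [-0.0017  0.0059  0.6371] turn -0.001
```

{"fn": "servo_tool", "kwargs": {"rows": [[0,0.006,0.06,-0.001,0.4],[0,0.006,0.18,-0.001,0.4],[0,0.006,0.31,-0.001,0.4],[0,0.006,0.44,-0.001,0.4],[0,0.006,0.54,-0.001,0.4],[0,0.006,0.6,-0.001,0.4],[0,0.006,0.625,-0.001,0.4],[0,0.006,0.636,-0.001,0.4],[0,0.006,0.641,-0.001,0.4],[0,0.006,0.641,-0.001,0.4],[0,0.006,0.641,-0.001,0.4],[0,0.006,0.641,-0.001,0.4],[0,0.006,0.641,-0.001,0.4]]}}

```text
time_s: 47.92
ee_pos: [595.2, 99.8, 32.7]
ee_rot: [-180.0, 0.1, 174.6]
force: [-1.1, -2.3, 5.7]
gripper_width: 43.7
gripper_force: 25.0
```

Contact; release, lift and back off to a clear place.

{"fn": "servo_tool", "kwargs": {"rows": [[0,0,0,0,0.72],[0,0,0,0,0.72],[0,0,0,0,0.72],[0,0,0,0,0.72],[0,0,0,0,0.72],[0,0,-0.08,0,0.72],[0,0,-0.2,0,0.72],[0,0,-0.4,0,0.72],[0,0,-0.6,0,0.72],[0,0,-0.8,0,0.72],[0,0,-0.9,0,0.72],[0.2,0.1,-0.9,0,0.72],[0.4,0.2,-0.9,0,0.72],[0.6,0.4,-0.9,0,0.72],[0.7,0.6,-0.9,0,0.72],[0.7,0.8,-0.9,0,0.72],[0.7,1,-0.9,0,0.72],[0.7,1,-0.9,0,0.72]]}}

```text
time_s: 49.42
ee_pos: [473.5, 317.5, 211.9]
ee_rot: [179.8, 0.0, 174.7]
force: [0.5, -1.0, 0.7]
gripper_width: 65.5
gripper_force: 0.0
```

{"fn": "servo_tool", "kwargs": {"rows": [[0.2,0.2,0,0,0.72],[0.3,0.4,0,0,0.72],[0.4,0.6,0,0,0.72],[0.4,0.8,0,0,0.72],[0.4,0.9,0,0,0.72],[0.4,0.9,0,0,0.72]]}}

```text
time_s: 49.92
ee_pos: [410.5, 506.2, 210.4]
ee_rot: [179.8, -0.0, 174.8]
force: [0.4, 0.2, 1.2]
gripper_width: 65.6
gripper_force: 0.0
```

```bash
python3 - <<'E'
from h import *
g=vision.grab_frame("top"); g0=cv2.imread("pics/top0.png")
b=(235,155,365,230); f=lambda i: cv2.resize(i[b[1]:b[3],b[0]:b[2]],None,fx=4.5,fy=4,interpolation=cv2.INTER_CUBIC)
cv2.imwrite("pics/g.png",np.vstack([f(g0),f(g[:,:,::-1])]))
h0=cv2.cvtColor(g0,cv2.COLOR_BGR2HSV); h1=cv2.cvtColor(g,cv2.COLOR_RGB2HSV)
for n,z,lo,hi,bx in(("carton",76,(5,90,90),(25,255,255),(250,180,285,215)),("jar",80,(0,0,150),(180,40,255),(288,184,312,208)),("stamp",28,(5,90,50),(25,255,255),(318,180,345,215))):
    for h in(h0,h1): 
        m=cv2.inRange(h,lo,hi)
        if n=="carton": m|=cv2.inRange(h,(0,0,160),(180,90,255))
        u0,v0,u1,v1=bx; q=cv2.moments(m[v0:v1,u0:u1],True); print(n,q["m00"],plane("top",[u0+q["m10"]/q["m00"],v0+q["m01"]/q["m00"]],z).round(1))
s=state();print(s["time_s"],s["ee_pos"])
E
```

```text
carton 327.0 [[592.5 100.7]]
carton 343.0 [[592.6 100.2]]
jar 299.0 [[586.9  19. ]]
jar 317.0 [[588.1  20.4]]
stamp 325.0 [[585.9 -62.3]]
stamp 315.0 [[587.2 -59.1]]
49.9667 [410.79980747 502.67275321 210.39510108]
```

View pics/g.png

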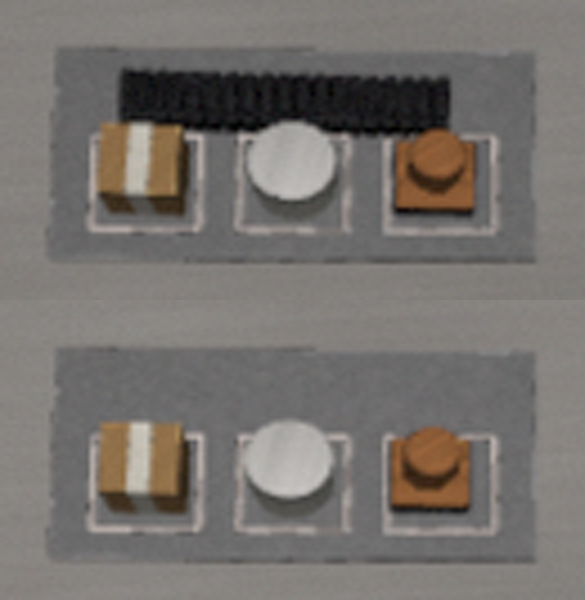

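Carton and jar are back within about 1 mm; the stamp is some 3 mm toward +y of its starting spot. There is ample time, so I'll mend it.

{"fn": "servo_tool", "kwargs": {"rows": [[-0.375,-0.91,0,0,0.72],[-0.375,-0.91,0,0,0.72],[-0.375,-0.91,0,0,0.72],[-0.375,-0.91,0,0,0.72],[-0.375,-0.91,0,0,0.72],[-0.375,-0.91,0,0,0.72]]}}

```text
time_s: 50.47
ee_pos: [469.9, 305.0, 211.9]
ee_rot: [-179.8, 0.0, 174.2]
force: [-0.5, -0.2, 0.1]
gripper_width: 65.7
gripper_force: 0.0
```

{"fn": "servo_tool", "kwargs": {"rows": [[-0.375,-0.91,0,0,0.72],[-0.375,-0.91,0,0,0.72],[-0.375,-0.91,0,0,0.72],[-0.375,-0.91,0,0,0.72],[-0.375,-0.91,0,0,0.72],[-0.375,-0.91,0,0,0.72]]}}

```text
time_s: 50.97
ee_pos: [527.2, 117.7, 211.7]
ee_rot: [-179.9, 0.0, 174.2]
force: [-0.3, -0.2, 0.4]
gripper_width: 65.9
gripper_force: 0.0
```

{"fn": "servo_tool", "kwargs": {"rows": [[-0.375,-0.91,0,0,0.72],[-0.375,-0.91,0,0,0.72],[-0.375,-0.91,0,0,0.72],[-0.375,-0.91,0,0,0.72],[-0.375,-0.91,0,0,0.72],[-0.375,-0.91,0.2,0,0.72],[-0.375,-0.91,0.2,0,0.72],[-0.375,-0.91,0.2,0,0.72],[-0.375,-0.91,0.2,0,0.72]]}}

```text
time_s: 51.72
ee_pos: [583.9, -64.4, 172.6]
ee_rot: [180.0, 0.0, 174.6]
force: [-0.5, 0.7, 0.9]
gripper_width: 65.9
gripper_force: 0.0
```

```bash
python3 -c "
from h import *
go(585.3,-60.9,55,174.5)"
```

```text
at [583.9 -64.4 172.6] 174.6 tilt [1.7997e+02 3.0000e-02] t 51.7 q6 -92.0 w 65.9 -> rows [-0.0051  0.0182  0.5879] turn 0.0011
```

{"fn": "servo_tool", "kwargs": {"rows": [[-0.005,0.017,0.06,0,0.72],[-0.005,0.017,0.18,0,0.72],[-0.005,0.017,0.31,0,0.72],[-0.005,0.017,0.43,0,0.72],[-0.005,0.017,0.52,0,0.72],[-0.005,0.017,0.57,0,0.72],[-0.005,0.017,0.585,0,0.72],[-0.005,0.017,0.585,0,0.72],[-0.005,0.017,0.585,0,0.72],[-0.005,0.017,0.585,0,0.25],[-0.005,0.017,0.585,0,0.25],[-0.005,0.017,0.585,0,0.25],[-0.005,0.017,0.585,0,0.25],[-0.005,0.017,0.585,0,0.25],[-0.005,0.017,0.585,0,0.25],[-0.005,0.017,0.585,0,0.25],[-0.005,0.017,0.585,0,0.25],[-0.005,0.017,0.585,0,0.25]], "force": 20}}

```text
time_s: 53.22
ee_pos: [585.3, -61.9, 54.7]
ee_rot: [180.0, 0.0, 174.6]
force: [-0.1, 0.4, 1.4]
gripper_width: 31.7
gripper_force: 20.0
```

{"fn": "servo_tool", "kwargs": {"rows": [[0,0,-0.02,0,0.25],[0,0,-0.04,0,0.25],[0.003,-0.006,-0.04,0,0.25],[0.006,-0.012,-0.04,0,0.25],[0.006,-0.012,-0.04,0,0.25],[0.006,-0.012,-0.025,0,0.25],[0.006,-0.012,-0.01,0,0.25],[0.006,-0.012,0,0,0.25],[0.006,-0.012,0.001,0,0.25],[0.006,-0.012,0.001,0,0.25],[0.006,-0.012,0.001,0,0.25],[0.006,-0.012,0.001,0,0.25]]}}

```text
time_s: 54.22
ee_pos: [583.7, -64.1, 54.4]
ee_rot: [180.0, -0.0, 174.6]
force: [0.3, 1.5, 0.4]
gripper_width: 32.0
gripper_force: 20.0
```

{"fn": "servo_tool", "kwargs": {"rows": [[0,0,0,0,0.72],[0,0,0,0,0.72],[0,0,0,0,0.72],[0,0,0,0,0.72],[0,0,0,0,0.72],[0,0,0,0,0.72],[0,0,-0.08,0,0.72],[0,0,-0.2,0,0.72],[0,0,-0.4,0,0.72],[0,0,-0.6,0,0.72],[0,0,-0.8,0,0.72],[0.1,0,-0.9,0,0.72],[0.3,0.2,-0.9,0,0.72],[0.5,0.4,-0.9,0,0.72],[0.6,0.6,-0.9,0,0.72],[0.6,0.8,-0.9,0,0.72],[0.6,1,-0.9,0,0.72],[0.6,1,-0.9,0,0.72]]}}

```text
time_s: 55.72
ee_pos: [482.3, 149.4, 235.0]
ee_rot: [179.9, 0.1, 174.6]
force: [1.0, 0.6, 0.0]
gripper_width: 65.4
gripper_force: 0.0
```

{"fn": "servo_tool", "kwargs": {"rows": [[0.1,1,0,0,0.72],[0.1,1,0,0,0.72],[0.1,1,0,0,0.72],[0.1,1,0,0,0.72],[0.1,1,0,0,0.72],[0.1,1,0,0,0.72]]}}

```text
time_s: 56.22
ee_pos: [481.9, 353.2, 233.7]
ee_rot: [179.8, -0.0, 174.8]
force: [-0.1, -0.6, -0.2]
gripper_width: 65.7
gripper_force: 0.0
```

{"fn": "servo_tool", "kwargs": {"rows": [[0.1,0.9,0,0,0.72],[0.1,0.9,0,0,0.72],[0.1,0.9,0,0,0.72],[0.1,0.9,0,0,0.72],[0.1,0.9,0,0,0.72],[0.1,0.9,0,0,0.72],[0.1,0.9,0,0,0.72]]}}

```text
time_s: 56.8
ee_pos: [479.4, 527.9, 233.6]
ee_rot: [-179.9, -0.0, 174.6]
force: [0.2, 0.3, -0.9]
gripper_width: 65.7
gripper_force: 0.0
```

```bash
python3 - <<'E'
from h import *
g=vision.grab_frame("top"); h1=cv2.cvtColor(g,cv2.COLOR_RGB2HSV)
m=cv2.inRange(h1,(5,90,50),(25,255,255)); u0,v0,u1,v1=318,180,345,215; q=cv2.moments(m[v0:v1,u0:u1],True); print(plane("top",[u0+q["m10"]/q["m00"],v0+q["m01"]/q["m00"]],28).round(1))
cv2.imwrite("pics/i.png",g[:,:,::-1]); s=state();print(s["time_s"],s["ee_pos"])
E
```

```text
[[585.9 -62.5]]
56.85 [479.66589635 527.04488468 234.13279609]
```

View pics/i.png

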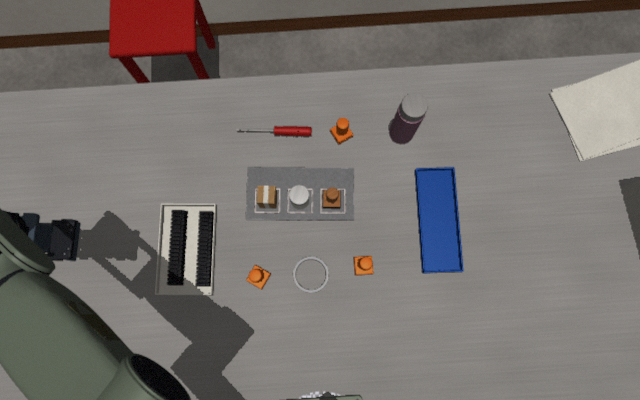

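The picture shows everything in place: the stamp (331,198) is back on its original spot, the row is in the box and the bystanders are untouched.

```bash
python3 -c "
from h import *
print(job_done())"
```

```text
the job is handed in; nothing more can be done
None
```

The job is handed in at about 57 s: the row lies flat in the box, parallel to the fixed row, and the jar, carton and stamp stand upright on their starting spots to within about 2 mm by camera; the flask, tape ring and screwdriver were not touched.

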